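# Fit the T-handle to the inclined stop valve and shut it

## Task

The overhauled stop valve in the stand still lacks its handle: push the loose steel T-handle onto the square end of the valve's leaning spindle until it is fully home, then turn it clockwise until the valve is fully shut. Leave the handle on the spindle, and leave the other parts lying on the trolley where they are.

Things in the scene. Friction and masses are not known exactly. Their poses are not given: they have to be found in the camera images.
- handle_bar (a point): The loose T-handle: dark steel, 0.55 kg, 74 mm tall, stands on its socket. This point: middle of the cross bar on top, 62 mm above the underside. x along the bar, z up from socket to bar. Bar 130 mm long; its middle 64 mm is a flat block 18 mm wide (y), 22 mm deep (z); the ends are 16 mm round. Below it a neck 18 mm wide (y), 32 mm long (x), on a socket 36 x 36 mm outside, 34 mm tall.
- handle_mouth (a point): Centre of the T-handle's socket mouth (its underside), 62 mm below handle_bar along the same z; same axes. The mouth of a square bore 22 x 22 mm, 28 mm deep, its flats parallel to these x and y: it fits the spindle in four ways, 90 degrees apart.
- shoulder (a point): Centre of the upper face of the 34 mm round collar on the valve's spindle, where the handle's mouth rests when fully home. z is the spindle's axis, up and out, leaning 35 degrees from vertical, to the robot's left; y is level, square to the pipe. These axes do not turn with the spindle. Nothing on the valve is in the way of the handle or of fingers round its bar when it turns here.
- square_end (a point): Centre of the end face of the spindle's square, 25 mm out from the shoulder; same axes. Square 20 x 20 mm (1 mm play a side in the bore), last 4 mm taper to 16 x 16. The angle of its flats about z is NOT given, may be any, and the spindle reading does not tell it; look, or feel for it, turning the handle under a light push (5 to 8 N) until it drops on.
- spindle (a joint): The valve's spindle, in rad from fully shut: 0 is against the shut stop, larger is more open; starts 0.6 to 1.1 open. Looking down on the end of the spindle, clockwise (negative about the shoulder's z) shuts. The gland rubs: it turns at about 0.2 N m and stays where it is left.
- valve: Steel stop valve, fixed in a stand with a 220 x 120 mm base plate; origin under the plate's centre, x along its level pipe, to the robot's right. Pipe centre line 75 mm up; two round flanges 114 mm across, 160 mm apart over their faces. From the middle of the pipe the round bonnet (up to 82 mm across) leans to -x.
- lift_cap: Red lifting cap, 100 mm round flange with a steel eye on top, 101 mm tall. Origin under its centre. Leave alone.
- sleeve: Dark steel flanged sleeve, open tube, flange 92 mm, 62 mm tall. Origin under its centre. Leave alone.
- pin_spanner: Red ring spanner lying flat, ring 100 mm across and 20 mm tall, its handle reaching 147 mm from the ring's centre (the origin, underneath) along -x. Leave alone.
- g_clamp: Red G-clamp lying flat, 100 x 78 mm and 18 mm tall, with a steel screw to +x. Origin under its back bar. Leave alone.
- hex_bolt: Steel hexagon bolt lying along x, 96 mm long, 27 mm across. Origin under its middle. Leave alone.
- bearing_ring: Aluminium ring lying flat, 68 mm across, 18 mm tall. Origin under its centre. Leave alone.
- spanner: Steel spanner lying flat, 190 mm long along x, about 45 mm wide at most. Leave alone.
Mind the look-alikes: they are no part of the job. What is shaped like the part that bears handle_bar but purple is not meant.

How it is judged:
By the outcome, as a careful person would: the job done as asked, in the order asked, and still so for the second after the job is handed in, with the robot touching nothing.
It also fails if it takes over 61 s, if anything falls off the work surface, if the arm or the gripper's body presses on something with over 40 N, if the wrist force passes 120 N, or if a joint passes its speed limit or range.

## Robot

A 6-joint arm with a two-finger parallel gripper is mounted at the origin on the work surface. World frame = base frame: x ahead of the robot, y to its left, z up, the work surface at z = 0. Lengths are in mm, angles in rad, forces in N, time in s.
With the tool pointing down it reaches from about 350 to 875 mm from the base axis. Payload 4.2 kg.
Tool frame: the origin (TCP) lies between the finger pads; the fingertips stand 11 mm ahead of it and the grasp point (between the pads) lies 8 mm behind it; z points along the fingers, y is the direction in which the jaws open and shut (so a half turn about z gives the same grasp; the last joint's range is limited). The gripper opens to 85 mm and grips with 20 to 120 N. Pads are 22 mm wide; open, the fingers measure 114 mm over their backs; the gripper's body (76 mm by 85 mm) begins 54 mm behind the grasp point. The pads swing forward as they close: fully open they stand 13 mm farther back than shut.
Start: joints at [1.392, 0.385, 0.008, 0, -1.194, -0.259], TCP at [264.934, 566.047, 242.312] pointing down, gripper open.
Joint ranges: [-3.14, 3.14], [-1.21, 2.06], [-1.07, 1.41], [-3.16, 2.05], [-2.99, -0.16], [-3.1, 3.1]. Speed limits (rad/s): [2.79, 2.79, 3.14, 3.14, 3.14, 3.14].

## Interface

Orientations are given as a unit quaternion [x, y, z, w].
In Python, from bench import * gives the robot as it stands.
- The arm moves only by the tool servo_tool, never from a script. Its argument "rows" is a list of rows, each a list of 7 numbers: the opening, from 0 (shut) to 1 (fully open), then the shift along the tool's x, y, z in cm, then the turn, a rotation vector about the tool's x, y, z in degrees. A call has 1 to 12 rows; each row shifts and turns the commanded pose from where the row before left it, along the tool's axes as they then stand; what a row does not reach is not made up. A row lasts 1/10 s, in which the tool goes at most 50 mm and 8.59 degrees, less where a joint would pass 70% of its speed; a pose out of reach is approached as far as the arm can. A call is refused whole if a number of a shift passes 5 or a number of a turn 8.59, either way. A call with a gripper value outside its range is refused whole. The fingers move at their own pace and stop on an object; the grip force is fixed at half the most. Time passes only in rows, so rows that do not move let the fingers close. It gives the time, the measured TCP pose, the force and the opening at its end, in the units of the state.
- read_state(): the state, without advancing time (a new reading comes with each control period).
- get_image(name): name is "scene" or "top" or "wrist"; returns a dict with "image" (400x640x3 uint8, red, green, blue), "mtx" (3x3 intrinsics, pixels), "extrinsics" (4x4, takes a point from camera to world coordinates). Camera axes: x right, y up, looking along -z (the intrinsics and any distortion apply to the point x, -y, -z); pixel columns grow to the right and rows downward; lengths in mm; the calibration is good to about 2 mm. A picture is of the moment at which its call begins. There is no depth.
- job_done(): hands the job in, once; it reports no verdict.
The state is a dict: "clock": time; "joints": joint angles; "joint_vel": joint speeds; "joint_efforts": joint torques, N m; "position": TCP position; "ee_rot": TCP orientation; "contact_force": force on the tool from outside, world axes, zero at the start; "wrist_torque": the same for the moment, N m; "gripper_width": finger opening in mm.
Only numpy, scipy, OpenCV 4.12 (cv2) and the standard library are available. Lean on these libraries where they do the work, as an engineer would, in place of code of your own. Each camera call takes 0.05 s, during which the arm holds its last target. There are 200 camera calls.

## Working session

There is one attempt and no reset: what is moved stays moved. The work goes in short steps, Python scripts to look and compute and a tool call to move; the robot and the scene stay as the last step left them, time stands still between calls to the robot, and variables do not carry over. Pictures are saved under pics/ and viewed, about 8 in all and at most 12, crops included, and the job is handed in when it is done.

Besides the shell and the picture viewer there is one more tool, called after ">>>" as name([rows], argument=value, ...), one row to a line, values as JSON. servo_tool: Moves the arm, as the interface text tells. Its arguments: {"type":"object","properties":{"rows":{"type":"array","items":{"type":"array","items":{"type":"number"}}}},"required":["rows"]}

```bash
ls; mkdir -p pics; python3 - <<'E'
from bench import *
import cv2,numpy as np
s=read_state();print(s)
for n in ("scene","top"):
    d=get_image(n);cv2.imwrite(f"pics/{n}0.png",d["image"][:,:,::-1]);print(n,d["mtx"],d["extrinsics"],[k for k in d])
    np.savez(f"{n}0.npz",**d)
E
```

```text
pics
{'clock': 0.0, 'joints': array([ 1.39158026e+00,  3.85598788e-01,  6.61650672e-03, -5.04299141e-04,
       -1.19401977e+00, -2.58618065e-01]), 'joint_vel': array([-0.00051898,  0.00260766, -0.0008949 ,  0.00114161, -0.00330741,
       -0.00067475]), 'joint_efforts': array([-1.38379901e-04, -3.92288625e+01,  1.88403815e+01,  4.18594211e+00,
       -4.65943012e-03, -6.62895872e-07]), 'position': array([264.71823556, 565.54408988, 241.19164473]), 'ee_rot': array([ 9.76112377e-01, -2.17263334e-01, -1.90402358e-04,  1.11129335e-03]), 'contact_force': array([-0.2463303 ,  0.61639004,  1.16208565]), 'wrist_torque': array([-0.00242251, -0.00824223,  0.04638649]), 'gripper_width': 85.79908332328309}
scene [[476.39905362   0.         329.25739807]
 [  0.         476.39905362 196.28014364]
 [  0.           0.           1.        ]] [[ 4.79820874e-01 -6.09574147e-01  6.31023999e-01  1.42732515e+03]
 [ 8.77200045e-01  3.19297148e-01 -3.58565770e-01 -4.94726298e+02]
 [ 1.70882608e-02  7.25581622e-01  6.87923906e-01  1.15781538e+03]
 [ 0.00000000e+00  0.00000000e+00  0.00000000e+00  1.00000000e+00]] ['image', 'mtx', 'extrinsics']
top [[396.79254254   0.         316.93208062]
 [  0.         396.79254254 195.70006128]
 [  0.           0.           1.        ]] [[ 1.84135897e-02  9.75276807e-01 -2.20218276e-01  2.76241183e+02]
 [-9.99825044e-01  1.86859789e-02 -8.46279506e-04  4.69173805e+01]
 [ 3.28963728e-03  2.20195330e-01  9.75450252e-01  1.09244785e+03]
 [ 0.00000000e+00  0.00000000e+00  0.00000000e+00  1.00000000e+00]] ['image', 'mtx', 'extrinsics']
```

View pics/scene0.png

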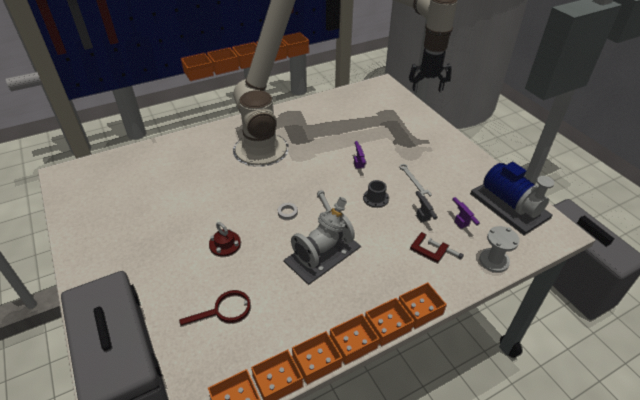

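View pics/top0.png

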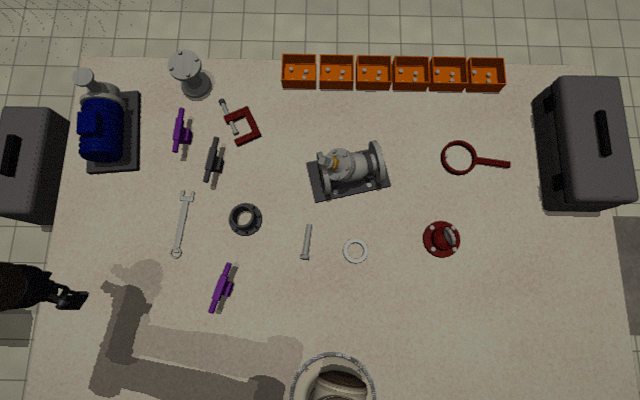

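The dark T-handle is at top (213,160) and scene (425,207), with two purple look-alikes nearby. The valve's spindle end is at about top (325,160) and scene (341,203). Next I'll enlarge these areas.

```bash
cat > h.py <<'E'
import numpy as np,cv2
def ray(d,u,v):
    K,E=d["mtx"],d["extrinsics"];x=np.linalg.inv(K)@[u,v,1];r=E[:3,:3]@[x[0],-x[1],-x[2]]
    return E[:3,3],r/np.linalg.norm(r)
def plane(d,u,v,z):
    o,r=ray(d,u,v);return o+r*(z-o[2])/r[2]
def cross(rs):
    A=sum(np.eye(3)-np.outer(r,r) for o,r in rs);b=sum((np.eye(3)-np.outer(r,r))@o for o,r in rs)
    p=np.linalg.solve(A,b);return p,[round(float(np.linalg.norm(np.cross(p-o,r))),1) for o,r in rs]
def proj(d,p):
    E=d["extrinsics"];c=E[:3,:3].T@(np.asarray(p)-E[:3,3]);q=d["mtx"]@[c[0],-c[1],-c[2]];return q[:2]/q[2]
E
python3 - <<'E'
import numpy as np,cv2
s=np.load("scene0.npz")["image"];t=np.load("top0.npz")["image"]
def c(i,u,v,w=80,h=60,k=5): return cv2.resize(i[v:v+h,u:u+w],None,fx=k,fy=k,interpolation=cv2.INTER_CUBIC)
a=np.vstack([np.hstack([c(t,180,130),c(s,390,180)]),np.hstack([c(t,305,135),c(s,290,185)])])
cv2.imwrite("pics/c1.png",a[:,:,::-1])
E
```

```text
(no output)
```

View pics/c1.png

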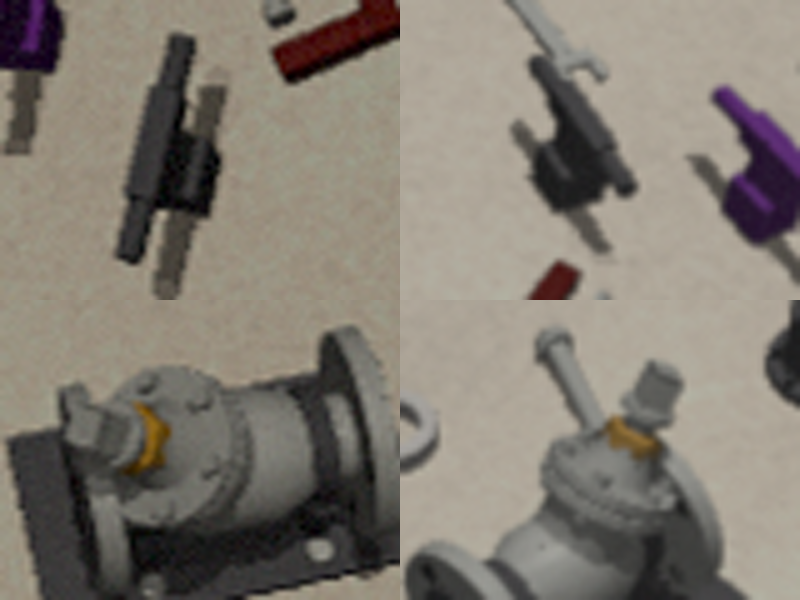

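```bash
python3 - <<'E'
import numpy as np
from h import *
t=dict(np.load("top0.npz"));s=dict(np.load("scene0.npz"))
T=lambda u,v,o:(o[0]+u/5-.4,o[1]+v/5-.4)
def st(a,b): return cross([ray(t,*a),ray(s,*b)])
oT,oS=(180,130),(390,180);vT,vS=(305,135),(290,185)
A=st(T(182,42,oT),T(228,185,oS));B=st(T(129,255,oT),T(139,63,oS))
print(A,B,(A[0]+B[0])/2,np.linalg.norm(A[0]-B[0]),np.degrees(np.arctan2(*(A[0]-B[0])[1::-1])))
e=st(T(86,125,vT),T(266,68,vS));c=st(T(118,140,vT),T(250,105,vS))
print("sq",e,"collar",c,(e[0]-c[0]))
for p in [(10,140),(50,300)]: print(plane(t,*T(*p,vT),10))
# base plate near edge from scene/top full px
for p in [(307,166),(316,201),(391,186)]: print("plate",plane(t,*p,8))
for p in [(286,252),(309,278),(360,245)]: print("plateS",plane(s,*p,8))
E
```

```text
(array([665.73717872, 328.81156594,  65.20382073]), [1.4, 1.4]) (array([544.65751732, 348.17582715,  63.94565737]), [1.0, 1.0]) [605.19734802 338.49369655  64.57473905] 122.62480169433147 -9.086362115812022
sq (array([567.70536245,  38.55868986, 193.04616804]), [0.9, 0.9]) collar (array([569.10411188,  24.92481145, 169.66955856]), [3.4, 3.4]) [-1.39874943 13.63387841 23.37660948]
[616.74603577  79.0792192   10.        ]
[523.64556647  54.43941016  10.        ]
plate [607.27668053  77.75462242   8.        ]
plate [505.84229272  50.18194218   8.        ]
plate [ 553.096079   -160.39706711    8.        ]
plateS [ 531.49239724 -136.01932415    8.        ]
plateS [ 654.01311965 -117.87968377    8.        ]
plateS [614.8933365   83.21361496   8.        ]
```

```bash
cat >> h.py <<'E'
from scipy.spatial.transform import Rotation as R
def move(st,target,Rt):
    """shift (cm) in present tool axes, then the turn as a rotvec (deg) in tool axes"""
    R0=R.from_quat(st["ee_rot"])
    d=R0.inv().apply(np.asarray(target)-st["position"])/10; w=(R0.inv()*Rt).as_rotvec(degrees=True)
    print("pos",st["position"].round(1),"shift cm",d.round(3),"turn deg",w.round(2)," j",st["joints"].round(2),"F",st["contact_force"].round(1),"clk",round(st["clock"],2))
    return d,w
def frame(z,x):
    z=z/np.linalg.norm(z);x=x-z*(x@z);x/=np.linalg.norm(x);return R.from_matrix(np.c_[x,np.cross(z,x),z])
def down(yaw): a=np.radians(yaw);return frame(np.array([0,0,-1.]),np.array([np.cos(a),np.sin(a),0]))
E
python3 - <<'E'
from bench import *
from h import *
s=read_state();R0=R.from_quat(s["ee_rot"])
d=get_image("wrist");E=d["extrinsics"];print(d["mtx"]);print("cam in tool",R0.inv().apply(E[:3,3]-s["position"]));print(R0.inv().as_matrix()@E[:3,:3])
move(s,[605,338,220],down(-9.1))
E
```

```text
[[319.94382694   0.         321.53304488]
 [  0.         319.94382694 200.46594697]
 [  0.           0.           1.        ]]
cam in tool [  67.43339808    0.28886946 -130.70432397]
[[-2.32549159e-04  9.63473648e-01  2.67803054e-01]
 [ 9.99999973e-01  2.24397977e-04  6.10434237e-05]
 [-1.28073334e-06  2.67803061e-01 -9.63473674e-01]]
pos [264.8 565.6 241.4] shift cm [40.465  6.176  2.152] turn deg [ 1.1e-01  1.0e-02 -1.6e+01]  j [ 1.39  0.39  0.01 -0.   -1.19 -0.26] F [-0.1 -1.  -0.3] clk 0.1
```

>>> servo_tool([
  [1, 4.05, 0.62, 0.2, 0, 0, -1.6],
  [1, 4.05, 0.62, 0.2, 0, 0, -1.6],
  [1, 4.05, 0.62, 0.2, 0, 0, -1.6],
  [1, 4.05, 0.62, 0.2, 0, 0, -1.6],
  [1, 4.05, 0.62, 0.2, 0, 0, -1.6],
  [1, 4.05, 0.62, 0.2, 0, 0, -1.6],
  [1, 4.05, 0.62, 0.2, 0, 0, -1.6],
  [1, 4.05, 0.62, 0.2, 0, 0, -1.6],
  [1, 4.05, 0.62, 0.2, 0, 0, -1.6],
  [1, 4.05, 0.62, 0.2, 0, 0, -1.6],
  [1, 0, 0, 0, 0, 0, 0],
  [1, 0, 0, 0, 0, 0, 0],
])

```text
clock: 1.35
position: [630.6, 382.3, 220.7]
ee_rot: [0.997, -0.08, -0.001, 0.001]
contact_force: [-0.5, -0.1, -0.7]
gripper_width: 85.3
```

```bash
python3 - <<'E'
from bench import *
from h import *
s=read_state()
d=get_image("wrist");np.savez("w1.npz",**d);cv2.imwrite("pics/w1.png",d["image"][:,:,::-1])
move(s,[605,338,220],down(-9.1))
E
```

```text
pos [630.6 382.3 220.7] shift cm [-1.815  4.784  0.085] turn deg [ 0.09  0.1  -0.11]  j [ 0.76  0.59  0.3  -0.   -1.28  0.65] F [-0.5 -0.1 -0.7] clk 1.35
```

View pics/w1.png

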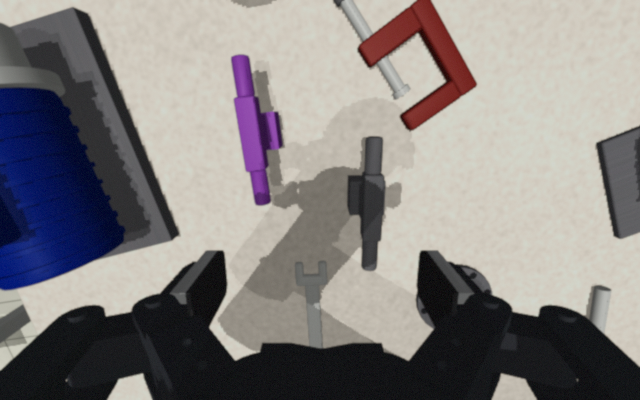

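The picture shows the dark bar running from pixel (374,140) to (369,267). A purple look-alike lies to its left.

```bash
python3 - <<'E'
from bench import *
from h import *
w=dict(np.load("w1.npz"));t=dict(np.load("top0.npz"));s=dict(np.load("scene0.npz"))
m=(w["image"].max(2)<85).astype(np.uint8);m[290:]=0
n,l,st,c=cv2.connectedComponentsWithStats(m);k=l[200,372];print(st[k],c[k])
A=plane(w,374,140,62);B=plane(w,369,266,62);print(A,B,(A+B)/2,np.linalg.norm(A-B),np.degrees(np.arctan2(*(A-B)[1::-1])))
for n_,a,b,c_ in (("A",(216,138),(435.2,216.6),(374,140)),("B",(205.4,180.6),(417.4,192.2),(369,266))):
    print(n_,cross([ray(t,*a),ray(s,*b),ray(w,*c_)]),cross([ray(t,*a),ray(w,*c_)]))
move(read_state(),[(A+B)[0]/2,(A+B)[1]/2,140],down(np.degrees(np.arctan2(*(A-B)[1::-1]))))
E
```

```text
[ 347  137   38  132 2641] [367.40325634 203.69556986]
[665.08949263 328.90233623  62.        ] [542.79413007 348.26667701  62.        ] [603.94181135 338.58450662  62.        ] 123.81895411891195 -8.997558590940152
A (array([665.59589787, 329.07334359,  64.94833665]), [1.5, 1.3, 0.3]) (array([665.54534273, 328.5709643 ,  62.74569257]), [0.6, 0.6])
B (array([544.42053786, 348.26118907,  64.11041399]), [1.1, 1.0, 0.5]) (array([543.99550842, 347.84584723,  63.66248433]), [0.6, 0.6])
pos [629.8 383.1 221.5] shift cm [-1.839  4.794  8.155] turn deg [ 0.06  0.07 -0.12]  j [ 0.76  0.59  0.3  -0.   -1.28  0.65] F [ 1.1  0.9 -0.4] clk 1.4
```

>>> servo_tool([
  [1, -0.61, 1.6, 1, 0, 0, 0],
  [1, -0.61, 1.6, 1, 0, 0, 0],
  [1, -0.62, 1.59, 1.5, 0, 0, 0],
  [1, 0, 0, 2.5, 0, 0, 0],
  [1, 0, 0, 3, 0, 0, 0],
  [1, 0, 0, 3, 0, 0, 0],
  [1, 0, 0, 1.5, 0, 0, 0],
  [1, 0, 0, 1, 0, 0, 0],
  [1, 0, 0, 0, 0, 0, 0],
])

```text
clock: 2.3
position: [603.7, 339.2, 76.7]
ee_rot: [0.997, -0.079, -0.0, 0.001]
contact_force: [-0.1, 0.7, -0.7]
gripper_width: 84.9
```

```bash
python3 - <<'E'
from bench import *
from h import *
s=read_state()
d=get_image("wrist");np.savez("w2.npz",**d);cv2.imwrite("pics/w2.png",d["image"][:,:,::-1])
move(s,[604.3,338.5,54],down(-9.0))
E
```

```text
pos [603.7 339.2  76.7] shift cm [0.073 0.054 2.269] turn deg [ 0.06  0.05 -0.03]  j [ 0.74  0.64 -0.   -0.   -0.93  0.67] F [-0.1  0.7 -0.7] clk 2.3
```

View pics/w2.png

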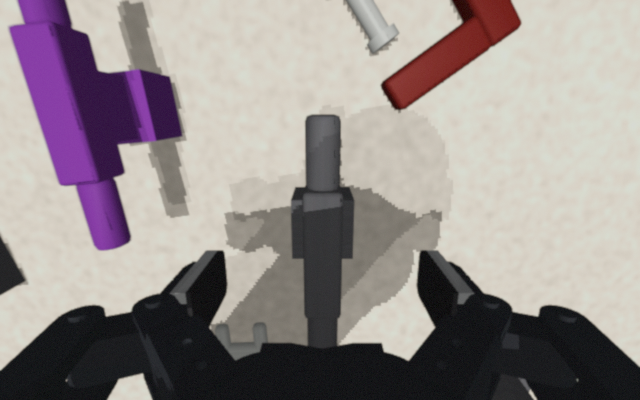

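The bar is centred between the fingers at column 322. I'll go down and grip.

>>> servo_tool([
  [1, 0.05, 0.05, 1.2, 0, 0, 0],
  [1, 0, 0, 1.05, 0, 0, 0],
  [1, 0, 0, 0, 0, 0, 0],
  [0, 0, 0, 0, 0, 0, 0],
  [0, 0, 0, 0, 0, 0, 0],
  [0, 0, 0, 0, 0, 0, 0],
  [0, 0, 0, 0, 0, 0, 0],
  [0, 0, 0, 0, 0, 0, 0],
  [0, 0, 0, 0, 0, 0, 0],
  [0, 0, 0, 0, 0, 0, 0],
])

```text
clock: 3.35
position: [605.1, 338.7, 55.3]
ee_rot: [0.997, -0.079, 0.0, -0.0]
contact_force: [-0.0, 0.5, 1.7]
gripper_width: 17.2
```

```bash
python3 - <<'E'
from bench import *
from h import *
s=read_state();print(s["gripper_width"],s["wrist_torque"])
move(s,[604.3,338.5,54],down(-9.0))
E
```

```text
17.192288324285318 [0.19660685 0.05417262 0.04986371]
pos [605.1 338.7  55.3] shift cm [-0.081  0.029  0.133] turn deg [-0.05 -0.05 -0.07]  j [ 0.74  0.66 -0.02  0.   -0.89  0.67] F [-0.   0.5  1.7] clk 3.35
```

```bash
cat >> h.py <<'E'
def axis(yaw): p=np.array([np.cos(np.radians(yaw)),np.sin(np.radians(yaw)),0]);return -p*np.sin(np.radians(35))+np.array([0,0,np.cos(np.radians(35))]),p
def tool_on(yaw,turn=0):
    """tool along -axis, tool x = shoulder y turned by turn deg about tool z"""
    a,p=axis(yaw);return frame(-a,np.cross(a,p))*R.from_euler("z",turn,degrees=True)
E
python3 - <<'E'
from bench import *
from h import *
a,p=axis(-78);Rt=tool_on(-78);M=Rt.as_matrix();print(M.round(3),a)
for sg in (1,-1):
    P=np.array([566,41,193])+a*150-67*M[:,0]+sg*55*M[:,1];print(sg,P);move(read_state(),P,Rt)
E
```

```text
[[ 0.978  0.17   0.119]
 [ 0.208 -0.801 -0.561]
 [ 0.     0.574 -0.819]] [-0.11925325  0.56104242  0.81915204]
1 [491.94324451  67.1574406  347.41951064]
pos [605.1 338.7  55.3] shift cm [ -6.872  28.57  -29.24 ] turn deg [-34.64   6.38 -20.43]  j [ 0.74  0.66 -0.02  0.   -0.89  0.67] F [-0.   0.5  1.7] clk 3.35
-1 [473.20900299 155.29511735 284.32610264]
pos [605.1 338.7  55.3] shift cm [-10.117  20.167 -22.926] turn deg [-34.64   6.38 -20.43]  j [ 0.74  0.66 -0.02  0.   -0.89  0.67] F [-0.   0.5  1.7] clk 3.35
```

>>> servo_tool([
  [0, 0, 0, -1, 0, 0, 0],
  [0, 0, 0, -3, 0, 0, 0],
  [0, 0, 0, -4.5, 0, 0, 0],
  [0, 0, 0, -4.5, 0, 0, 0],
  [0, 0, 0, -4.5, 0, 0, 0],
  [0, -1, 2, -4.5, 0, 0, 0],
  [0, -2.1, 4.2, -0.9, 0, 0, 0],
  [0, -2, 4, 0, 0, 0, 0],
  [0, -2, 4, 0, 0, 0, 0],
  [0, -2, 4, 0, 0, 0, 0],
  [0, -1, 2, 0, 0, 0, 0],
  [0, 0, 0, 0, 0, 0, 0],
])

```text
clock: 4.55
position: [469.5, 151.6, 282.7]
ee_rot: [0.997, -0.08, -0.002, 0.001]
contact_force: [0.0, -0.3, -6.8]
gripper_width: 17.1
```

>>> servo_tool([
  [0, 0, 0, 0, -3.46, 0.64, -2.04],
  [0, 0, 0, 0, -6.23, 1.15, -3.68],
  [0, 0, 0, 0, -6.23, 1.15, -3.68],
  [0, 0, 0, 0, -6.23, 1.15, -3.68],
  [0, 0, 0, 0, -6.23, 1.15, -3.68],
  [0, 0, 0, 0, -6.23, 1.15, -3.68],
  [0, 0, 0, 0, 0, 0, 0],
  [0, 0, 0, 0, 0, 0, 0],
  [0, 0, 0, 0, 0, 0, 0],
])

```text
clock: 5.45
position: [473.5, 155.1, 283.7]
ee_rot: [0.949, 0.099, 0.031, 0.298]
contact_force: [-1.2, -0.8, -5.9]
gripper_width: 17.0
```

```bash
python3 - <<'E'
from bench import *
from h import *
s=read_state();print(s["gripper_width"])
d=get_image("wrist");np.savez("w3.npz",**d);cv2.imwrite("pics/w3.png",d["image"][:,:,::-1])
M=tool_on(-78).as_matrix();a,p=axis(-78)
move(s,np.array([566,41,193])+a*150-67*M[:,0]+55*M[:,1],tool_on(-78))
E
```

```text
17.018065205868524
pos [473.5 155.1 283.7] shift cm [-9.0000e-03  1.1014e+01 -9.8000e-02] turn deg [-0.17  0.04 -0.07]  j [ 0.89  0.25 -0.38  0.47 -1.38  0.7 ] F [-1.2 -0.8 -5.9] clk 5.45
```

View pics/w3.png

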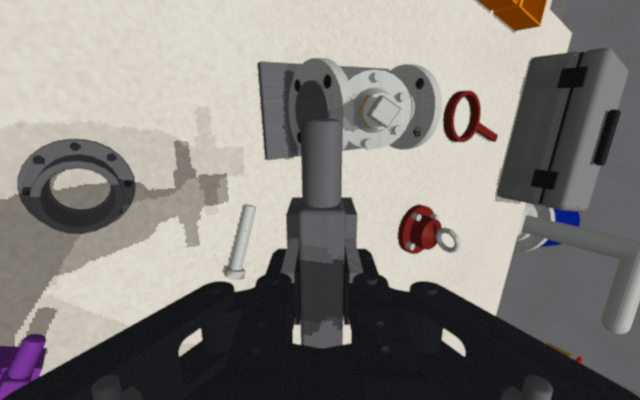

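The spindle's square end is at about (383,109). The handle is held straight and its bar points up the image. Next is the second viewpoint.

>>> servo_tool([
  [0, 0, 1.5, 0, 0, 0, 0],
  [0, 0, 3, 0, 0, 0, 0],
  [0, 0, 3, 0, 0, 0, 0],
  [0, 0, 2.5, 0, 0, 0, 0],
  [0, 0, 1, 0, 0, 0, 0],
  [0, 0, 0, 0, 0, 0, 0],
  [0, 0, 0, 0, 0, 0, 0],
])

```text
clock: 6.2
position: [491.8, 66.5, 346.4]
ee_rot: [0.949, 0.099, 0.031, 0.299]
contact_force: [-1.1, 0.4, -7.0]
gripper_width: 17.3
```

```bash
python3 - <<'E'
from bench import *
from h import *
s=read_state();print(s["position"],s["joints"].round(2))
d=get_image("wrist");np.savez("w4.npz",**d)
w=np.load("w3.npz")["image"]
c=lambda i,u,v:cv2.resize(i[v:v+120,u:u+80],None,fx=5,fy=5,interpolation=cv2.INTER_CUBIC)
cv2.imwrite("pics/c2.png",np.hstack([c(w,345,50),c(d["image"],220,50)])[:,:,::-1])
E
```

```text
[491.83495948  66.45979912 346.43288561] [ 0.73  0.15 -0.36  0.52 -1.42  0.87]
```

View pics/c2.png

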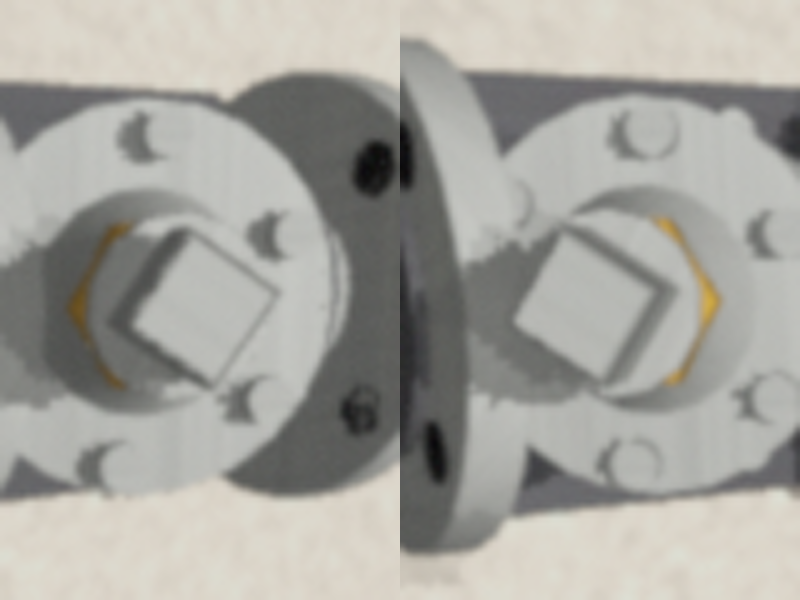

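```bash
python3 - <<'E'
from bench import *
from h import *
w3=dict(np.load("w3.npz"));w4=dict(np.load("w4.npz"))
L=[(192,230),(278,293),(212,385),(130,320)];Q=[(167,235),(250,290),(202,382),(115,322)]
P=[]
for l,q in zip(L,Q):
    p,e=cross([ray(w3,345+l[0]/5-.4,50+l[1]/5-.4),ray(w4,220+q[0]/5-.4,50+q[1]/5-.4)]);P.append(p);print(p.round(1),e)
P=np.array(P);c=P.mean(0);print("centre",c,"sides",np.linalg.norm(P-np.roll(P,1,0),axis=1).round(1),"diag",np.linalg.norm(P[2]-P[0]),np.linalg.norm(P[3]-P[1]))
n=np.cross(P[2]-P[0],P[1]-P[3]);n/=np.linalg.norm(n);print("normal",n,"lean",np.degrees(np.arccos(abs(n[2]))),"pipe yaw",np.degrees(np.arctan2(-n[1],-n[0])) if n[2]>0 else np.degrees(np.arctan2(n[1],n[0])))
for yaw in (-78,):
    M=tool_on(yaw).as_matrix();q=(P-c)@M
    a=np.degrees(np.arctan2(q[:,1],q[:,0]));print("corner angles about tool z from tool x",a.round(1),"flats mod 90",((a-45)%90).round(1),"z",q[:,2].round(1))
# plate edges
for nm,w,o,pts in (("w4top",w4,220,[(75,72),(395,91)]),("w4bot",w4,220,[(110,518),(395,489)]),("w3top",w3,345,[(5,84),(215,97)])):
    A,B=[plane(w,o+u/5-.4,50+v/5-.4,10) for u,v in pts];print(nm,A.round(0),B.round(0),np.degrees(np.arctan2(*(B-A)[1::-1])))
# full-frame edge lines in w3
g=cv2.Canny(w3["image"],60,150)[50:170,255:445]
for x0,y0,x1,y1 in [l[0] for l in cv2.HoughLinesP(g,1,np.pi/360,25,minLineLength=30,maxLineGap=40)][:8]:
    A,B=plane(w3,x0+255,y0+50,10),plane(w3,x1+255,y1+50,10);print((x0+255,y0+50,x1+255,y1+50),np.linalg.norm(A-B).round(),np.degrees(np.arctan2(*(B-A)[1::-1])).round(1))
E
```

```text
[578.5  43.6 186.1] [0.7, 0.7]
[571.1  32.3 197.6] [0.0, 0.0]
[554.9  34.7 189. ] [0.0, 0.0]
[562.7  48.2 180.1] [0.4, 0.4]
centre [566.79719834  39.69583477 188.21466626] sides [17.5 17.7 18.5 18. ] diag 25.431788445263972 25.060410657347227
normal [-0.17118484  0.68544229  0.70771789] lean 44.95046117894877 pipe yaw -75.97758301312777
corner angles about tool z from tool x [ -10.6   77.7  169.1 -100.3] flats mod 90 [34.4 32.7 34.1 34.7] z [ 0.9 -3.   0.7  1.3]
w4top [636.   2.  10.] [659. -94.  10.] -76.72354041684567
w4bot [521. -24.  10.] [ 543. -116.   10.] -76.56122471722452
w3top [647. -44.  10.] [ 667. -126.   10.] -76.49469447576965
(np.int32(257), np.int32(64), np.int32(265), np.int32(159)) 114.0 -165.8
(np.int32(260), np.int32(61), np.int32(268), np.int32(159)) 118.0 -165.8
(np.int32(259), np.int32(62), np.int32(428), np.int32(70)) 314.0 -75.9
(np.int32(264), np.int32(122), np.int32(443), np.int32(119)) 367.0 -78.2
(np.int32(284), np.int32(76), np.int32(444), np.int32(113)) 341.0 -85.8
(np.int32(266), np.int32(159), np.int32(422), np.int32(144)) 311.0 -77.7
(np.int32(263), np.int32(131), np.int32(432), np.int32(74)) 336.0 -63.1
(np.int32(341), np.int32(169), np.int32(344), np.int32(72)) 139.0 10.9
```

```bash
python3 - <<'E'
from bench import *
from h import *
w3=dict(np.load("w3.npz"));w4=dict(np.load("w4.npz"))
L=[(192,230),(278,293),(212,385),(130,320)];Q=[(167,235),(250,290),(202,382),(115,322)]
M=tool_on(-76.4).as_matrix();a=-M[:,2]
P=np.array([cross([ray(w3,345+l[0]/5-.4,50+l[1]/5-.4),ray(w4,220+q[0]/5-.4,50+q[1]/5-.4)])[0] for l,q in zip(L,Q)]);c=P.mean(0)
# corners of each view cast on the end face's plane
for w,o,X in((w3,345,L),(w4,220,Q)):
    F=[]
    for u,v in X:
        O,r=ray(w,o+u/5-.4,50+v/5-.4);F.append(O+r*((c-O)@a)/(r@a))
    F=np.array(F);q=(F-F.mean(0))@M;an=np.degrees(np.arctan2(q[:,1],q[:,0]))
    print(F.mean(0).round(1),((an-45)%90).round(1),"sides",np.linalg.norm(F-np.roll(F,1,0),axis=1).round(1))
Rt=tool_on(-76.4,33);s=read_state()
print(c);move(s,s["position"],Rt)
s["ee_rot"]=Rt.as_quat();move(s,c+a*75,Rt)
E
```

```text
[567.1  39.7 188.2] [34.9 35.7 36.3 36.9] sides [17.7 18.4 18.5 18.3]
[566.5  39.6 188.2] [36.2 32.1 35.  35.1] sides [17.3 16.3 17.8 17.5]
[566.79719834  39.69583477 188.21466626]
pos [491.8  66.8 346.1] shift cm [0. 0. 0.] turn deg [ 0.26  0.98 31.73]  j [ 0.74  0.15 -0.36  0.52 -1.42  0.87] F [ 0.7  0.4 -7.6] clk 6.25
pos [491.8  66.8 346.1] shift cm [ 2.605 -8.195  7.957] turn deg [0. 0. 0.]  j [ 0.74  0.15 -0.36  0.52 -1.42  0.87] F [ 0.7  0.4 -7.6] clk 6.25
```

>>> servo_tool([
  [0, 0, 0, 0, 0.05, 0.2, 4.9],
  [0, 0, 0, 0, 0.05, 0.2, 7.5],
  [0, 0, 0, 0, 0.05, 0.2, 7.5],
  [0, 0, 0, 0, 0.05, 0.2, 7.5],
  [0, 0, 0, 0, 0.05, 0.2, 6.5],
  [0, 0, 0, 0, 0, 0, 0],
  [0, 1.3, -4.1, 1, 0, 0, 0],
  [0, 1.3, -4.1, 1, 0, 0, 0],
  [0, 0, 0, 1.5, 0, 0, 0],
  [0, 0, 0, 1.5, 0, 0, 0],
  [0, 0, 0, 0, 0, 0, 0],
  [0, 0, 0, 0, 0, 0, 0],
])

```text
clock: 7.45
position: [555.6, 96.8, 275.9]
ee_rot: [0.937, -0.177, 0.125, 0.275]
contact_force: [-0.1, 1.0, -5.8]
gripper_width: 16.9
```

```bash
cat > chk.py <<'E'
from bench import *
from h import *
import sys
C=np.array([566.8,39.7,188.2])
def rep(turn):
    s=read_state();Rt=tool_on(-76.4,turn);M=Rt.as_matrix()
    R0=R.from_quat(s["ee_rot"]);print("F tool",R0.inv().apply(s["contact_force"]).round(1),"T",R0.inv().apply(s["wrist_torque"]).round(2),"mouth above end mm",round(float((C-s["position"])@M[:,2]-55,),1))
    move(s,C-M[:,2]*(57),Rt)
rep(float(sys.argv[1]))
E
python3 chk.py 35.2; python3 - <<'E'
from bench import *
import cv2,numpy as np
a=get_image("scene");b=get_image("top");np.savez("s5.npz",**a);np.savez("t5.npz",**b)
c=lambda i,u,v:cv2.resize(i[v:v+100,u:u+80],None,fx=5,fy=5,interpolation=cv2.INTER_CUBIC)
cv2.imwrite("pics/c3.png",np.hstack([c(a["image"],310,150),c(b["image"],285,110)])[:,:,::-1])
E
```

```text
F tool [-2.3 -3.4  4.1] T [ 1.84 -1.21  0.02] mouth above end mm 50.2
pos [555.6  96.8 275.9] shift cm [-0.373 -0.074  4.816] turn deg [ 0.05 -0.1   0.14]  j [ 0.7   0.31 -0.34  0.57 -1.27  0.23] F [-0.1  1.  -5.8] clk 7.45
```

View pics/c3.png

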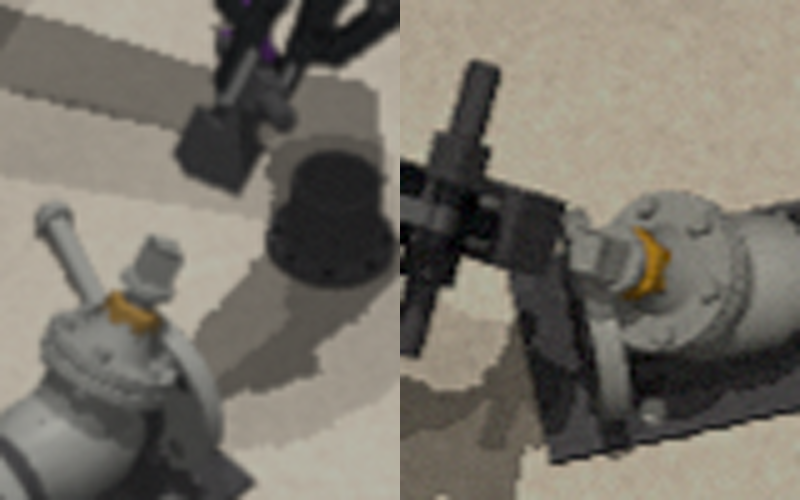

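The handle's socket lines up with the spindle in both views. Now I'll correct sideways and approach.

>>> servo_tool([
  [0, -0.37, -0.07, 1, 0, 0, 0],
  [0, 0, 0, 1.2, 0, 0, 0],
  [0, 0, 0, 1, 0, 0, 0],
  [0, 0, 0, 0.6, 0, 0, 0],
  [0, 0, 0, 0.2, 0, 0, 0],
  [0, 0, 0, 0, 0, 0, 0],
  [0, 0, 0, 0, 0, 0, 0],
])

```text
clock: 8.25
position: [558.1, 75.8, 242.0]
ee_rot: [0.937, -0.178, 0.125, 0.274]
contact_force: [-0.2, -0.2, -6.6]
gripper_width: 17.1
```

```bash
python3 chk.py 35.2
```

```text
F tool [-2.3 -2.9  5.5] T [ 1.84 -1.32  0.02] mouth above end mm 10.3
pos [558.1  75.8 242. ] shift cm [-0.032 -0.035  0.832] turn deg [-0.02 -0.11  0.  ]  j [ 0.66  0.33 -0.41  0.6  -1.18  0.2 ] F [-0.2 -0.2 -6.6] clk 8.25
```

>>> servo_tool([
  [0, -0.03, -0.03, 0.3, 0, 0, 0],
  [0, 0, 0, 0.3, 0, 0, 0],
  [0, 0, 0, 0.2, 0, 0, 0],
  [0, 0, 0, 0, 0, 0, 0],
])

```text
clock: 8.65
position: [558.5, 71.2, 234.5]
ee_rot: [0.937, -0.178, 0.124, 0.274]
contact_force: [-0.8, -0.1, -6.3]
gripper_width: 16.8
```

```bash
python3 chk.py 35.2; python3 - <<'E'
from bench import *
import cv2,numpy as np
a=get_image("scene");b=get_image("top")
c=lambda i,u,v:cv2.resize(i[v:v+60,u:u+48],None,fx=8,fy=8,interpolation=cv2.INTER_CUBIC)
cv2.imwrite("pics/c4.png",np.hstack([c(a["image"],315,175),c(b["image"],297,125)])[:,:,::-1])
E
```

```text
F tool [-2.7 -2.6  5.1] T [ 1.88 -1.31 -0.  ] mouth above end mm 1.6
pos [558.5  71.2 234.5] shift cm [ 0.058 -0.026 -0.044] turn deg [ 0.05 -0.05  0.04]  j [ 0.65  0.33 -0.43  0.61 -1.16  0.19] F [-0.8 -0.1 -6.3] clk 8.65
```

View pics/c4.png

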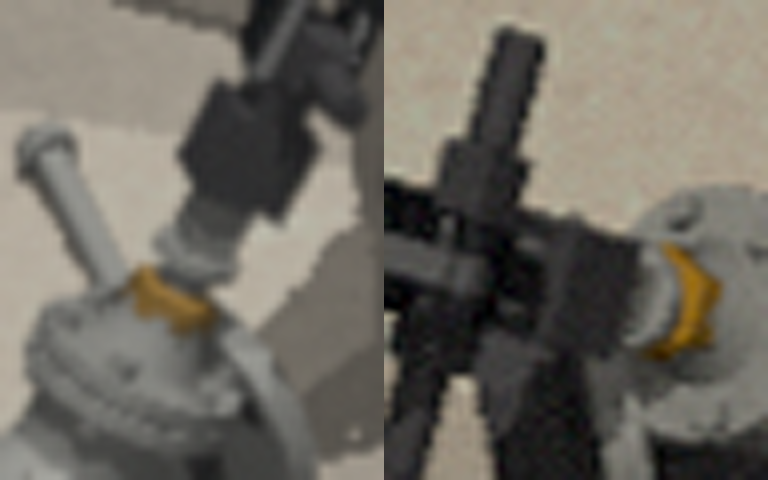

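The socket sits centred over the square in both views. I'll push down gently.

>>> servo_tool([
  [0, 0.04, -0.02, 0.2, 0, 0, 0],
  [0, 0, 0, 0.2, 0, 0, 0],
  [0, 0, 0, 0.1, 0, 0, 0],
  [0, 0, 0, 0, 0, 0, 0],
])

```text
clock: 9.15
position: [559.8, 68.6, 230.6]
ee_rot: [0.937, -0.178, 0.125, 0.274]
contact_force: [-0.3, -0.1, -6.0]
gripper_width: 17.1
```

```bash
python3 chk.py 35.2
```

```text
F tool [-2.3 -2.6  4.9] T [ 1.83 -1.33 -0.04] mouth above end mm -3.3
pos [559.8  68.6 230.6] shift cm [ 0.007 -0.001 -0.526] turn deg [ 0.03 -0.06  0.03]  j [ 0.64  0.34 -0.43  0.62 -1.15  0.19] F [-0.3 -0.1 -6. ] clk 9.15
```

>>> servo_tool([
  [0, 0, 0, 0.2, 0, 0, 0],
  [0, 0, 0, 0.2, 0, 0, 0],
  [0, 0, 0, 0.1, 0, 0, 0],
  [0, 0, 0, 0, 0, 0, 0],
])

```text
clock: 9.55
position: [560.4, 65.7, 226.5]
ee_rot: [0.937, -0.178, 0.125, 0.274]
contact_force: [-0.0, -0.0, -6.7]
gripper_width: 17.1
```

```bash
python3 chk.py 35.2
```

```text
F tool [-2.2 -3.1  5.5] T [ 1.89 -1.3   0.01] mouth above end mm -8.3
pos [560.4  65.7 226.5] shift cm [ 0.008 -0.005 -1.026] turn deg [ 0.04 -0.06  0.03]  j [ 0.64  0.34 -0.44  0.62 -1.14  0.19] F [-0.  -0.  -6.7] clk 9.55
```

>>> servo_tool([
  [0, 0, 0, 0.2, 0, 0, 0],
  [0, 0, 0, 0.2, 0, 0, 0],
  [0, 0, 0, 0.2, 0, 0, 0],
  [0, 0, 0, 0, 0, 0, 0],
])

```text
clock: 9.95
position: [561.2, 62.3, 221.5]
ee_rot: [0.937, -0.178, 0.124, 0.274]
contact_force: [-1.3, 1.3, -6.4]
gripper_width: 16.9
```

```bash
python3 chk.py 35.2
```

```text
F tool [-3.7 -3.5  4.4] T [ 1.85 -1.33  0.04] mouth above end mm -14.4
pos [561.2  62.3 221.5] shift cm [ 0.012 -0.006 -1.64 ] turn deg [ 0.04 -0.05  0.03]  j [ 0.63  0.34 -0.45  0.63 -1.12  0.18] F [-1.3  1.3 -6.4] clk 9.95
```

Slight side contact shows it is entering the bore. I'll continue.

>>> servo_tool([
  [0, 0, 0, 0.2, 0, 0, 0],
  [0, 0, 0, 0.2, 0, 0, 0],
  [0, 0, 0, 0.2, 0, 0, 0],
  [0, 0, 0, 0, 0, 0, 0],
])

```text
clock: 10.35
position: [562.0, 59.0, 216.5]
ee_rot: [0.937, -0.178, 0.124, 0.274]
contact_force: [-0.0, 0.1, -6.1]
gripper_width: 17.2
```

```bash
python3 chk.py 35.2
```

```text
F tool [-2.1 -2.9  5. ] T [ 1.81 -1.3   0.03] mouth above end mm -20.4
pos [562.   59.  216.5] shift cm [ 0.013 -0.005 -2.243] turn deg [ 0.05 -0.05  0.03]  j [ 0.63  0.35 -0.46  0.64 -1.11  0.18] F [-0.   0.1 -6.1] clk 10.35
```

>>> servo_tool([
  [0, 0, 0, 0.2, 0, 0, 0],
  [0, 0, 0, 0.1, 0, 0, 0],
  [0, 0, 0, 0.1, 0, 0, 0],
  [0, 0, 0, 0, 0, 0, 0],
])

```text
clock: 10.75
position: [562.7, 57.9, 214.9]
ee_rot: [0.937, -0.178, 0.126, 0.274]
contact_force: [-5.5, 6.1, 0.1]
gripper_width: 17.1
```

```bash
python3 chk.py 35.2
```

```text
F tool [-6.6 -2.5 -4.3] T [ 1.52 -2.75  0.03] mouth above end mm -22.4
pos [562.7  57.9 214.9] shift cm [-0.024  0.01  -2.445] turn deg [-0.04 -0.16  0.  ]  j [ 0.62  0.35 -0.47  0.64 -1.1   0.18] F [-5.5  6.1  0.1] clk 10.75
```

>>> servo_tool([
  [0, -0.02, 0, 0.1, 0, 0, 0],
  [0, 0, 0, 0.1, 0, 0, 0],
  [0, 0, 0, 0, 0, 0, 0],
])

```text
clock: 11.05
position: [562.9, 57.7, 214.9]
ee_rot: [0.937, -0.178, 0.127, 0.274]
contact_force: [-12.1, 11.3, 7.9]
gripper_width: 16.7
```

```bash
python3 chk.py 35.2;  python3 - <<'E'
from bench import *
import cv2,numpy as np
a=get_image("scene");b=get_image("top")
c=lambda i,u,v:cv2.resize(i[v:v+60,u:u+48],None,fx=8,fy=8,interpolation=cv2.INTER_CUBIC)
cv2.imwrite("pics/c5.png",np.hstack([c(a["image"],315,175),c(b["image"],297,125)])[:,:,::-1])
E
```

```text
F tool [-11.3  -0.3 -14.4] T [ 1.11 -4.4   0.02] mouth above end mm -22.6
pos [562.9  57.7 214.9] shift cm [-0.036  0.007 -2.456] turn deg [-0.09 -0.27 -0.02]  j [ 0.62  0.35 -0.47  0.64 -1.1   0.17] F [-12.1  11.3   7.9] clk 11.05
```

View pics/c5.png

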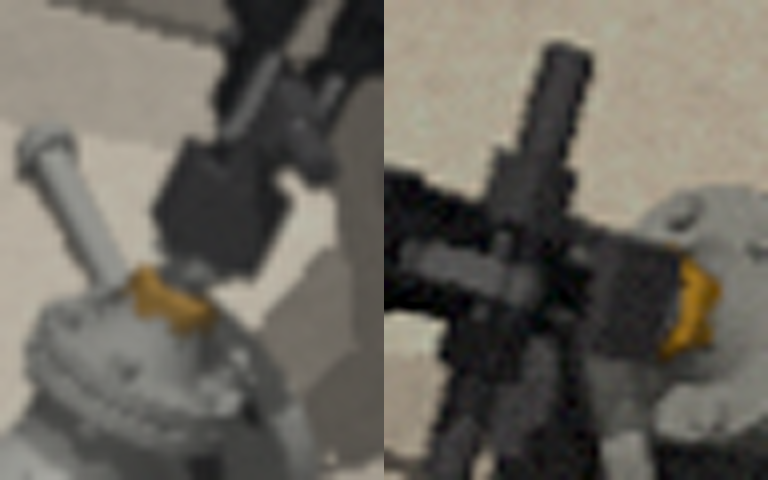

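>>> servo_tool([
  [0, -0.05, 0, -0.1, 0, 0, 0],
  [0, -0.05, 0, 0, 0, 0, 0],
  [0, 0, 0, 0, 0, 0, 0],
])

```text
clock: 11.45
position: [562.6, 57.9, 214.8]
ee_rot: [0.937, -0.178, 0.127, 0.274]
contact_force: [-4.5, 5.4, 2.6]
gripper_width: 17.0
```

```bash
python3 chk.py 35.2
```

```text
F tool [-4.6 -1.3 -5.8] T [ 1.22 -2.26 -0.01] mouth above end mm -22.5
pos [562.6  57.9 214.8] shift cm [-0.     0.011 -2.448] turn deg [-0.08 -0.29 -0.01]  j [ 0.62  0.35 -0.47  0.64 -1.1   0.17] F [-4.5  5.4  2.6] clk 11.45
```

>>> servo_tool([
  [0, 0, 0, 0.1, 0, 0, 0],
  [0, 0, 0, 0.1, 0, 0, 0],
  [0, 0, 0, 0, 0, 0, 0],
])

```text
clock: 11.75
position: [562.8, 57.8, 214.8]
ee_rot: [0.937, -0.178, 0.128, 0.273]
contact_force: [-11.8, 11.8, 9.7]
gripper_width: 17.0
```

```bash
python3 chk.py 35.2
```

```text
F tool [-10.5   0.  -16.2] T [ 0.81 -4.06  0.03] mouth above end mm -22.6
pos [562.8  57.8 214.8] shift cm [-0.016  0.008 -2.46 ] turn deg [-0.12 -0.37 -0.03]  j [ 0.62  0.35 -0.47  0.64 -1.1   0.17] F [-11.8  11.8   9.7] clk 11.75
```

>>> servo_tool([
  [0, 0, 0, -0.12, 0, 0, 0],
  [0, 0, 0, 0, 0, 0, 3],
  [0, 0, 0, 0, 0, 0, 5],
  [0, 0, 0, 0, 0, 0, 5],
  [0, 0, 0, 0, 0, 0, 5],
  [0, 0, 0, 0, 0, 0, 4],
  [0, 0, 0, 0, 0, 0, 3],
  [0, 0, 0, 0, 0, 0, 0],
  [0, 0, 0, 0, 0, 0, 0],
])

```text
clock: 12.65
position: [563.0, 57.4, 215.2]
ee_rot: [0.876, -0.377, 0.184, 0.24]
contact_force: [-4.9, 5.9, 6.2]
gripper_width: 17.0
```

```bash
python3 chk.py 60.2
```

```text
F tool [-3.4  1.9 -9.1] T [-0.23 -2.29 -0.  ] mouth above end mm -22.5
pos [563.   57.4 215.2] shift cm [-0.064  0.003 -2.451] turn deg [-0.21 -0.3  -0.05]  j [ 0.62  0.35 -0.47  0.64 -1.1  -0.26] F [-4.9  5.9  6.2] clk 12.65
```

>>> servo_tool([
  [0, -0.05, 0, 0, 0, 0, 3],
  [0, 0, 0, 0, 0, 0, 3],
  [0, 0, 0, 0, 0, 0, 3],
])

```text
clock: 12.95
position: [562.9, 57.5, 215.1]
ee_rot: [0.843, -0.445, 0.202, 0.225]
contact_force: [-3.4, 3.8, 6.3]
gripper_width: 17.0
```

```bash
python3 chk.py 69.2; python3 -c "
from bench import *
s=read_state();print(s['joint_efforts'].round(2),s['wrist_torque'],s['joint_vel'][5])"
```

```text
F tool [-0.9  2.2 -7.8] T [-0.46 -1.69 -0.21] mouth above end mm -22.5
pos [562.9  57.5 215.1] shift cm [-0.046  0.008 -2.451] turn deg [-0.24 -0.31 -0.12]  j [ 0.62  0.35 -0.47  0.65 -1.1  -0.42] F [-3.4  3.8  6.3] clk 12.95
[ -2.68 -31.42  14.34   2.91  -0.3    0.13] [ 1.15170234  1.27203304 -0.40989689] -0.5200763698164914
```

The torque is −0.21 N m about the tool axis, which is the gland rubbing, so the spindle is turning. I'll continue to the stop in small steps.

>>> servo_tool([
  [0, 0, 0, 0, 0, 0, 3],
  [0, 0, 0, 0, 0, 0, 3],
])

```text
clock: 13.15
position: [562.9, 57.5, 215.1]
ee_rot: [0.819, -0.488, 0.214, 0.214]
contact_force: [-5.0, 5.0, 4.6]
gripper_width: 17.1
```

```bash
python3 chk.py 75.2
```

```text
F tool [-3.1  2.9 -7.2] T [-0.62 -1.61 -0.25] mouth above end mm -22.5
pos [562.9  57.5 215.1] shift cm [-0.044  0.014 -2.45 ] turn deg [-0.27 -0.27 -0.12]  j [ 0.62  0.35 -0.47  0.65 -1.1  -0.53] F [-5.   5.   4.6] clk 13.15
```

>>> servo_tool([
  [0, 0, 0, 0, 0, 0, 3],
  [0, 0, 0, 0, 0, 0, 3],
])

```text
clock: 13.35
position: [562.9, 57.5, 215.1]
ee_rot: [0.792, -0.53, 0.225, 0.202]
contact_force: [-4.5, 4.2, 5.3]
gripper_width: 17.4
```

```bash
python3 chk.py 81.2
```

```text
F tool [-1.6  3.2 -7.3] T [-0.78 -1.58 -0.24] mouth above end mm -22.5
pos [562.9  57.5 215.1] shift cm [-0.044  0.019 -2.449] turn deg [-0.3  -0.25 -0.12]  j [ 0.62  0.35 -0.47  0.65 -1.1  -0.63] F [-4.5  4.2  5.3] clk 13.35
```

>>> servo_tool([
  [0, 0, 0, 0, 0, 0, 3],
  [0, 0, 0, 0, 0, 0, 3],
])

```text
clock: 13.55
position: [562.9, 57.5, 215.1]
ee_rot: [0.763, -0.571, 0.235, 0.19]
contact_force: [-3.5, 4.0, 5.8]
gripper_width: 17.5
```

```bash
python3 chk.py 87.2
```

```text
F tool [-0.7  2.4 -7.5] T [-0.89 -1.47 -0.17] mouth above end mm -22.5
pos [562.9  57.5 215.1] shift cm [-0.041  0.022 -2.449] turn deg [-0.33 -0.21 -0.12]  j [ 0.62  0.35 -0.47  0.65 -1.1  -0.74] F [-3.5  4.   5.8] clk 13.55
```

>>> servo_tool([
  [0, 0, 0, 0, 0, 0, 2],
  [0, 0, 0, 0, 0, 0, 2],
])

```text
clock: 13.75
position: [562.9, 57.6, 215.1]
ee_rot: [0.743, -0.597, 0.241, 0.182]
contact_force: [-4.2, 4.5, 4.8]
gripper_width: 16.8
```

```bash
python3 chk.py 91.2
```

```text
F tool [-1.5  3.1 -7. ] T [-1.08 -1.4  -0.2 ] mouth above end mm -22.5
pos [562.9  57.6 215.1] shift cm [-0.039  0.027 -2.447] turn deg [-0.34 -0.19 -0.08]  j [ 0.62  0.35 -0.47  0.65 -1.1  -0.81] F [-4.2  4.5  4.8] clk 13.75
```

>>> servo_tool([
  [0, 0, 0, 0, 0, 0, 2],
  [0, 0, 0, 0, 0, 0, 2],
])

```text
clock: 13.95
position: [562.9, 57.5, 215.1]
ee_rot: [0.722, -0.623, 0.248, 0.174]
contact_force: [-4.3, 4.4, 5.9]
gripper_width: 17.1
```

```bash
python3 chk.py 95.2
```

```text
F tool [-0.7  3.2 -7.9] T [-1.15 -1.31 -0.21] mouth above end mm -22.5
pos [562.9  57.5 215.1] shift cm [-0.037  0.027 -2.451] turn deg [-0.35 -0.16 -0.08]  j [ 0.62  0.35 -0.47  0.65 -1.1  -0.88] F [-4.3  4.4  5.9] clk 13.95
```

>>> servo_tool([
  [0, 0, 0, 0, 0, 0, 2],
  [0, 0, 0, 0, 0, 0, 2],
])

```text
clock: 14.15
position: [562.9, 57.6, 215.1]
ee_rot: [0.7, -0.647, 0.253, 0.165]
contact_force: [-3.3, 4.0, 5.3]
gripper_width: 16.9
```

```bash
python3 chk.py 99.2
```

```text
F tool [-0.4  2.3 -7. ] T [-1.2  -1.25 -0.19] mouth above end mm -22.5
pos [562.9  57.6 215.1] shift cm [-0.034  0.034 -2.448] turn deg [-0.37 -0.14 -0.08]  j [ 0.62  0.35 -0.47  0.65 -1.1  -0.95] F [-3.3  4.   5.3] clk 14.15
```

>>> servo_tool([
  [0, 0, 0, 0, 0, 0, 2],
  [0, 0, 0, 0, 0, 0, 2],
])

```text
clock: 14.35
position: [562.9, 57.6, 215.1]
ee_rot: [0.677, -0.671, 0.259, 0.156]
contact_force: [-4.5, 4.9, 6.0]
gripper_width: 16.8
```

```bash
python3 chk.py 103.2
```

```text
F tool [-0.5  3.4 -8.3] T [-1.44 -1.18 -0.81] mouth above end mm -22.5
pos [562.9  57.6 215.1] shift cm [-0.026  0.032 -2.449] turn deg [-0.38 -0.12  0.  ]  j [ 0.62  0.35 -0.47  0.65 -1.1  -1.02] F [-4.5  4.9  6. ] clk 14.35
```

>>> servo_tool([
  [0, 0, 0, 0, 0, 0, 2],
  [0, 0, 0, 0, 0, 0, 2],
])

```text
clock: 14.55
position: [562.9, 57.6, 215.1]
ee_rot: [-0.655, 0.692, -0.265, -0.148]
contact_force: [-4.7, 4.6, 5.3]
gripper_width: 16.9
```

```bash
python3 chk.py 107.2
```

```text
F tool [-0.5  3.7 -7.6] T [-1.48 -1.09 -2.03] mouth above end mm -22.5
pos [562.9  57.6 215.1] shift cm [-0.018  0.031 -2.446] turn deg [-0.42 -0.15  0.3 ]  j [ 0.62  0.35 -0.47  0.65 -1.1  -1.08] F [-4.7  4.6  5.3] clk 14.55
```

The torque rose to 2.0 N m, so the spindle is on the shut stop. I'll hold briefly, ease the wind-up, open and retreat along the axis.

>>> servo_tool([
  [0, 0, 0, 0, 0, 0, 0],
  [0, 0, 0, 0, 0, 0, 0],
  [0, 0, 0, -0.03, 0, 0, -1.5],
  [0, 0, 0, 0, 0, 0, 0],
])

```text
clock: 14.95
position: [562.9, 57.7, 215.0]
ee_rot: [-0.663, 0.684, -0.262, -0.151]
contact_force: [-3.7, 3.6, 7.3]
gripper_width: 16.8
```

```bash
python3 chk.py 105.7
```

```text
F tool [ 1.3  2.4 -8.5] T [-1.14 -0.87 -1.29] mouth above end mm -22.5
pos [562.9  57.7 215. ] shift cm [-0.015  0.029 -2.448] turn deg [-0.38 -0.14  0.23]  j [ 0.62  0.35 -0.47  0.65 -1.1  -1.06] F [-3.7  3.6  7.3] clk 14.95
```

>>> servo_tool([
  [1, 0, 0, 0, 0, 0, 0],
  [1, 0, 0, 0, 0, 0, 0],
  [1, 0, 0, 0, 0, 0, 0],
  [1, 0, 0, 0, 0, 0, 0],
  [1, 0, 0, 0, 0, 0, 0],
  [1, 0, 0, 0, 0, 0, 0],
  [1, 0, 0, 0, 0, 0, 0],
  [1, 0, 0, 0, 0, 0, 0],
])

```text
clock: 15.75
position: [561.5, 56.8, 211.7]
ee_rot: [-0.662, 0.686, -0.26, -0.152]
contact_force: [0.1, -0.3, 0.4]
gripper_width: 85.7
```

```bash
python3 chk.py 105.7
```

```text
F tool [ 0.5 -0.1 -0.2] T [-0.37 -1.02  0.01] mouth above end mm -25.5
pos [561.5  56.8 211.7] shift cm [ 0.081 -0.143 -2.755] turn deg [-0.06 -0.04  0.02]  j [ 0.62  0.35 -0.47  0.64 -1.1  -1.06] F [ 0.1 -0.3  0.4] clk 15.75
```

>>> servo_tool([
  [1, 0, 0, -1, 0, 0, 0],
  [1, 0, 0, -2, 0, 0, 0],
  [1, 0, 0, -4, 0, 0, 0],
  [1, 0, 0, -4, 0, 0, 0],
  [1, 0, 0, -4, 0, 0, 0],
  [1, 0, 0, -1, 0, 0, 0],
  [1, 0, 0, 0, 0, 0, 0],
  [1, 0, 0, 0, 0, 0, 0],
])

```text
clock: 16.55
position: [539.1, 145.7, 341.7]
ee_rot: [-0.662, 0.686, -0.26, -0.153]
contact_force: [-0.4, -0.4, -0.0]
gripper_width: 85.7
```

```bash
python3 - <<'E'
from bench import *
from h import *
s=read_state();print(s["position"],s["contact_force"],s["wrist_torque"])
w=get_image("wrist");a=get_image("scene");b=get_image("top");np.savez("w9.npz",**w);np.savez("s9.npz",**a);np.savez("t9.npz",**b)
c=lambda i,u,v:cv2.resize(i[v:v+60,u:u+64],None,fx=5,fy=5,interpolation=cv2.INTER_CUBIC)
x=np.vstack([c(a["image"],310,170),c(b["image"],290,125)])
cv2.imwrite("pics/c9.png",np.hstack([x,cv2.resize(w["image"],(480,300)).copy().__class__((600,480,3),np.uint8)*0 if 0 else np.vstack([cv2.resize(w["image"],(480,300)),cv2.resize(b["image"],(480,300))])])[:,:,::-1])
E
```

```text
[539.14818608 145.66437025 341.68231673] [-0.42951155 -0.4458944  -0.01319024] [ 1.07452794  0.25848125 -0.01649417]
```

View pics/c9.png

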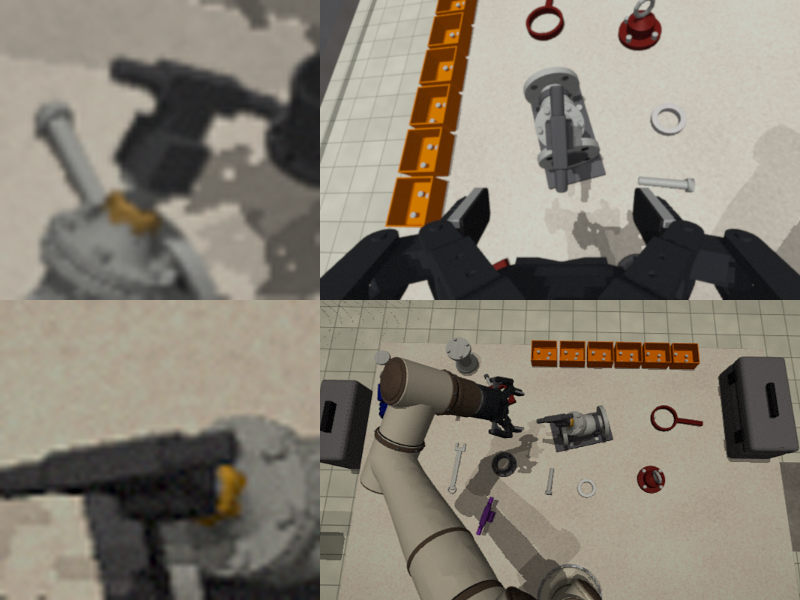

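```bash
python3 -c "
from bench import *
print(job_done())"
```

```text
the job is handed in; nothing more can be done
None
```

The dark steel T-handle is on the valve's spindle and the valve is turned clockwise against its shut stop. The job was handed in at about 16.7 s.

- **Pickup and fit:** I gripped the T-handle by its bar. From two wrist views I measured the square end's position and angle, with its flats about 35° round. The handle then slid on to a firm stop.
- **Fully home:** The handle stopped at the same depth on two pushes of about 20 N. That depth did not change by more than 0.1 mm during the whole turn.
- **Shut:** The handle turned about 68° clockwise at the gland's 0.2 N m. The torque then rose to 2.0 N m, which I took as the shut stop. I eased off 1.5° before opening the fingers.
- **Last checks:** The final pictures show the handle on the spindle down at the collar. The gripper is clear, with forces near zero. The other parts in view are unmoved; the arm hid the clamp, one purple look-alike and part of the motor.

**Disagreements:**
- The stop came at 22.5 mm past my measured end face, where 25 mm was expected. I put this down to error in the camera depth and grip height, because the stop was hard and repeatable.
- The end-face normal from the stereo corners gave a 45° lean instead of 35°. I used the stated 35° with the heading from the base plate's edges.

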